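Refit a desk fan's rotor on its drive pin

TASK

The desk fan has been opened for cleaning and its rotor is not yet back on its drive: the hub still rides on top of the steel cross pin. With a fingertip push a blade round until the two notches of the hub stand over the ends of the pin, then press the middle of the hub down, without undue force, until the rotor is fully home. Do not lift the rotor, and leave the mug, the front guard and the screwdriver where they are.

Things in the scene. Friction and masses are not known exactly. Their poses are not given: they have to be found in the camera images.
- fan: White desk fan, fixed, head facing straight up, front guard off. Origin under its foot's centre; z up along the shaft; y along the cross pin and through the yoke's two pivot knobs (out to 122 mm, 80 mm up). Shroud ring: inner radius 96 mm, outer 102, rim 105 mm up. Below the rotor, free space down to the motor face (radius 43 mm, 77.5 mm up) and the wire back guard (61 mm up).
- pin_end (a point): One end of the steel cross pin, on its centre line, 40 mm from the shaft's axis, 84 mm above the desk; the other end faces it across the axis. The pin is 6 mm thick and 80 mm long, fixed level through the shaft, and sticks out 8 mm past the hub on both sides.
- hub_top (a point): Centre of the top of the grey rotor's hub, the place to press: 110.5 mm above the desk while the rotor rides on the pin, 101.5 mm when home. The hub's rim has radius 32 mm, the cap on it 19 mm, flattish out to 15 mm, with a small ridge pointing at each notch. The axes turn with the rotor: z up, y along the line through the two notches.
- notch (a point): Underside of the hub in one of its two equal notches (the other faces it across the axis), 25.5 mm from the axis. Each notch is a 10 mm wide cut in the hub's rim, seen from above, with a bevelled mouth (16 mm wide at the underside); together they are one straight slot across the hub's underside, so either notch may take either pin end.
- blade (a point): Middle of one of four equal blades, 60 mm from the axis, 98.8 mm above the desk at the start. The blades stand 45 degrees either side of the notches, 90 apart, reach to radius 83 mm and are 41 degrees wide (edges 20 degrees either side of the middle; 49 degree gaps). Pitched: at this radius the clockwise edge (from above) is 87 mm, the counterclockwise edge 108 mm above the desk at the start.
- rotor_turn (a joint): Turn of the rotor about the upright shaft relative to the fan, rad, growing counterclockwise seen from above. At 0 and at pi the notches stand exactly over the pin; within 0.06 rad of that the hub goes straight down, and its bevels draw it in from up to about 0.15 rad. It starts between 0.5 and 2.64. Turning takes about 0.025 N m; it stays where it is left. Free to turn from -6.4 to 6.4.
- rotor_press (a joint): How far the rotor has gone down the shaft, m: 0 riding on the pin (start), 0.009 fully home, negative when lifted. A push fit: it stays where it is left and takes about 4 N to move; off the notches the pin blocks it.
- mug: Orange mug, 101 mm tall, 81 mm wide and 113 mm over its handle, on a cork coaster to the left of the fan. Leave alone. Origin under it.
- front_guard: The fan's round front guard, white rim and steel wires, 204 mm across and 34 mm high, lying on the desk to the left of the mug. Leave alone. Origin under its centre.
- screwdriver: Screwdriver with a black handle, 160 mm long, lying on the desk behind the fan. Leave alone. Origin under the middle of its length.

How it is judged:
By the outcome, as a careful person would: the job done as asked, in the order asked, and still so for the second after the job is handed in, with the robot touching nothing.
It also fails if it takes over 48 s, if anything falls off the work surface, if the arm or the gripper's body presses on something with over 40 N, if the wrist force passes 120 N, or if a joint passes its speed limit or range.

ROBOT

A 6-joint arm with a two-finger parallel gripper is mounted at the origin on a cart in front of the work surface, level with it; the furniture and walls round the work are solid. World frame = base frame: x ahead of the robot, y to its left, z up, the work surface at z = 0. Lengths are in m, angles in rad, forces in N, time in s.
With the tool pointing down it reaches from about 0.35 to 0.725 m from the base axis. Payload 4.3 kg.
Tool frame: the origin (TCP) lies at the very end of the fingers, on their centre line; the grasp point (between the pads) lies 19 mm behind it (ctrl.pinch_z is the distance from the TCP to the grasp point, in m); z points along the fingers, y is the line along which they close (so a half turn about z gives the same grasp; the last joint's range is limited). The gripper opens to 85 mm and grips with 20 to 120 N. Pads are 22 mm wide; open, the fingers measure 114 mm over their backs; the gripper's body (76 mm by 85 mm) begins 54 mm behind the grasp point. The pads swing forward as they close: fully open they stand 13 mm farther back than shut.
Start: joints at [1.081, 0.377, 0.081, 1.274, 0, 1.46], TCP at [0.213, 0.534, 0.231] pointing down, gripper open.
Joint ranges: [-2.72, 2.72], [-0.84, 1.66], [-1.02, 1.22], [-1.77, 2.12], [-1.37, 1.28], [-3.14, 3.14]. Speed limits (rad/s): [2.57, 2.57, 3.14, 3.14, 3.14, 3.14].

INTERFACE

Orientations are given as a unit quaternion [x, y, z, w].
In Python, from plant import ctrl, imaging gives the robot as it stands.
- The arm moves only by the tool arm_command, never from a script. Its argument "rows" is a list of rows, each an object with "delta_pos": the shift along the tool's x, y, z in mm, a list of three; "rotation": the turn, a rotation vector about the tool's x, y, z in degrees, a list of three; "fingers": the gripper's target within -1 to 1 (fully open at 1, half-way at 0, shut at -1). In form: [{"delta_pos": [dx, dy, dz], "rotation": [rx, ry, rz], "fingers": fingers}, ...]. A call has 1 to 12 rows; each row is the pose to reach, as a shift and turn from the pose commanded when the call began, along the tool's axes at that moment; what a row does not reach only later rows make up. A row lasts 1/8 s, in which the tool goes at most 62.5 mm and 10.7 degrees, less where a joint would pass 70% of its speed; a pose out of reach is approached as far as the arm can. A call with a gripper value outside its range is refused whole. The fingers move at their own pace and stop on an object; the grip force is fixed at half the most. Time passes only in rows, so rows that repeat a pose let the fingers close. It gives the time, the measured TCP pose, the force, the opening and the grip force at its end, in the units of the state.
- ctrl.read_state(): the state, without advancing time (a new reading comes with each control period).
- imaging.read_camera(name): name is "scene" or "top" or "wrist"; returns a dict with "color" (400x640x3 uint8, blue, green, red), "intrinsics" (3x3 intrinsics, pixels), "pose" (4x4, takes a point from camera to world coordinates); the wrist camera has in their place "tool_from_camera" (4x4, takes a point from camera to tool coordinates, whose origin is the TCP and whose axes are the flange's). Camera axes: x right, y down, z forward; pixel columns grow to the right and rows downward; lengths in m; the calibration is good to about 2 mm. A picture is of the moment at which its call begins: read the wrist's pose just before it. There is no depth.
- ctrl.finish_job(): hands the job in; it is judged then, once.
The state is a dict: "t": time; "joint_positions": joint angles; "dq": joint speeds; "effort": joint torques, N m; "ee_pos": TCP position; "orientation": TCP orientation; "force": force on the tool from outside, world axes, zero at the start; "torque": the same for the moment, N m; "gripper_width": opening from 0.0 (shut) to 1.0 (fully open); "gripper_force": force on a finger pad.
Only numpy, scipy, OpenCV 4.12 (cv2) and the standard library are available. Lean on these libraries where they do the work, as an engineer would, in place of code of your own. Each camera call takes 0.05 s, during which the arm holds its last target. There are 200 camera calls.

## Working session

There is one attempt and no reset: what is moved stays moved. The work goes in short steps, Python scripts to look and compute and a tool call to move; the robot and the scene stay as the last step left them, time stands still between calls to the robot, and variables do not carry over. Pictures are saved under pics/ and viewed, at most 10 in all, crops included, and the job is handed in when it is done.

Besides the shell and the picture viewer there is one more tool, called by a JSON object that holds its "api" and its "payload". arm_command: Moves the arm, as the interface text tells. Its arguments: {"type":"object","properties":{"rows":{"type":"array"}},"required":["rows"]}

```bash
mkdir -p pics; ls; python3 - <<'E'
from plant import ctrl, imaging
import cv2,numpy as np
s=ctrl.read_state();print(s)
for n in("top","scene"):
    c=imaging.read_camera(n);cv2.imwrite(f"pics/{n}1.png",c["color"]);print(n,c["intrinsics"].tolist(),np.round(c["pose"],4).tolist())
E
```

```text
pics
{'t': 0.0, 'joint_positions': array([1.08066946e+00, 3.78057961e-01, 7.96276306e-02, 1.27440159e+00,
       5.04232157e-05, 1.46049103e+00]), 'dq': array([ 0.00203615, -0.00010433,  0.00166376,  0.00259317,  0.00017451,
       -0.00012111]), 'effort': array([ 6.20540231e-04, -4.63596797e+01,  2.69880170e+01,  2.06069002e-02,
        4.53280336e-06, -3.29928724e-07]), 'ee_pos': array([0.21285651, 0.53344609, 0.23036446]), 'orientation': array([ 1.88771213e-01,  9.82020566e-01, -9.64817679e-04, -3.25073572e-04]), 'force': array([ 1.25880119,  0.13285287, -0.04059128]), 'torque': array([-0.00957135, -0.04411076, -0.04714461]), 'gripper_force': 0.0, 'gripper_width': 1.0012012156486605}
top [[502.5383227462624, 0.0, 324.93846416405603], [0.0, 502.5383227462624, 206.11508385517484], [0.0, 0.0, 1.0]] [[-0.029, -0.9929, 0.1151, 0.409], [-0.9996, 0.0297, 0.0041, 0.0033], [-0.0075, -0.115, -0.9933, 1.3197], [0.0, 0.0, 0.0, 1.0]]
scene [[456.0874664886337, 0.0, 317.30409258000253], [0.0, 456.0874664886337, 200.54316829673925], [0.0, 0.0, 1.0]] [[0.774, -0.4004, 0.4905, 0.0713], [-0.6332, -0.491, 0.5984, -0.6475], [0.0012, -0.7737, -0.6336, 0.7441], [0.0, 0.0, 0.0, 1.0]]
```

View pics/top1.png

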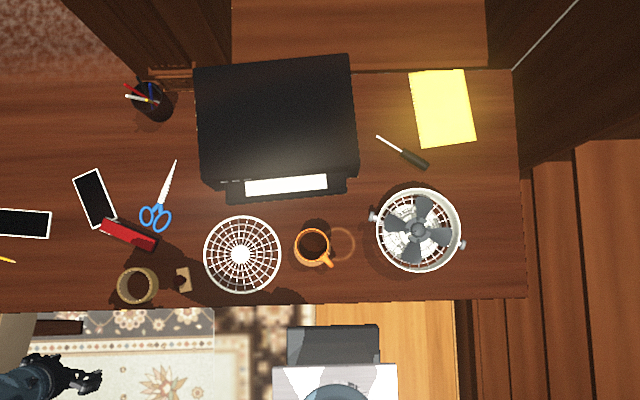

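View pics/scene1.png

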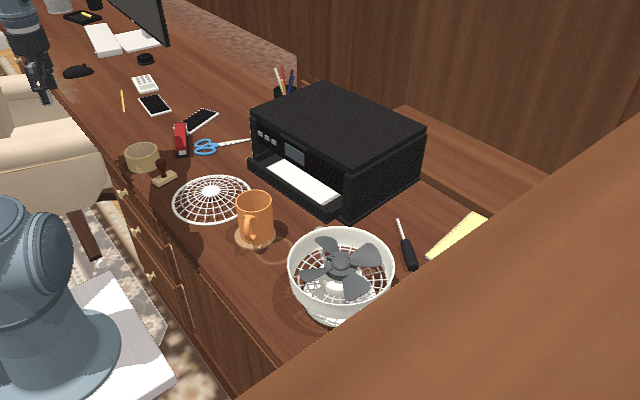

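The top view shows the fan centre near (418,230), with pivot knobs near (373,217) and (462,244). The mug is at (312,245), the guard at (241,254) and the screwdriver at (403,153). Next I'll enlarge the fan.

```bash
python3 - <<'E'
import cv2
a=cv2.imread("pics/top1.png")[180:280,365:471]
cv2.imwrite("pics/c1.png",cv2.resize(a,None,fx=6,fy=6,interpolation=cv2.INTER_CUBIC)[:600])
E
```

```text
(no output)
```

View pics/c1.png

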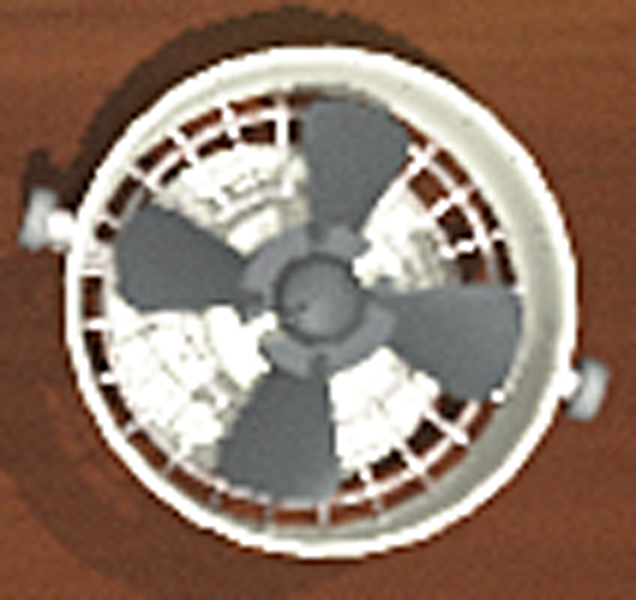

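Enlarged crop: hub cap centre at (319,298), knobs at (40,218) and (588,390). The blades point up, right, down and left, with middles near (352,165), (455,335), (285,440) and (180,265).

```bash
cat > h.py <<'E'
import numpy as np
from scipy.spatial.transform import Rotation as R
def onplane(K,P,uv,z):
    d=P[:3,:3]@np.linalg.solve(K,[*uv,1]);o=P[:3,3];return o+d*(z-o[2])/d[2]
def wristpose(c,s):
    T=np.eye(4);T[:3,:3]=R.from_quat(s["orientation"]).as_matrix();T[:3,3]=s["ee_pos"];return T@c["tool_from_camera"]
def delta(s,p): # world target -> mm in tool axes
    return np.round(1000*R.from_quat(s["orientation"]).inv().apply(np.array(p)-s["ee_pos"]),1)
E
python3 - <<'E'
from plant import ctrl, imaging
from h import *
c=imaging.read_camera("top");K,P=c["intrinsics"],c["pose"];s=ctrl.read_state()
f=lambda x,y,z:onplane(K,P,(365+(x+.5)/6-.5,180+(y+.5)/6-.5),z)
h=f(319,298,.1105);k1=f(40,218,.08);k2=f(588,390,.08)
print(h,k1,k2,(k1+k2)/2); v=k1-k2;print("yaxis deg",np.degrees(np.arctan2(v[1],v[0])))
for b in[(352,165),(455,335),(285,440),(180,265)]:
    w=f(*b,.0988)-h;print(np.hypot(*w[:2]),np.degrees(np.arctan2(w[1],w[0])))
w=imaging.read_camera("wrist");print(w["intrinsics"].tolist(),np.round(w["tool_from_camera"],3).tolist())
print(delta(s,[.45,.2,.3]),delta(s,[h[0],h[1],.33]))
print(R.from_quat(s["orientation"]).as_matrix().round(3))
E
```

```text
[ 0.48644328 -0.21328814  0.1105    ] [ 0.52481775 -0.10547986  0.08      ] [ 0.44746972 -0.32679385  0.08      ] [ 0.48614374 -0.21613685  0.08      ]
yaxis deg 70.73575931147445
0.05745636059633307 -18.489670800404717
0.05840171105507667 -105.72880837578955
0.05788647322668139 165.5454105489031
0.05578591929278166 73.54764860351085
[[310.6322237170322, 0.0, 317.79359099370146], [0.0, 310.6322237170322, 201.68330066105574], [0.0, 0.0, 1.0]] [[-0.001, -0.958, -0.286, 0.072], [1.0, -0.001, 0.0, -0.001], [-0.0, -0.286, 0.958, -0.143], [0.0, 0.0, 0.0, 1.0]]
[-343.8 -222.1  -69.2] [-530.9 -592.4  -98.6]
[[-0.929  0.371 -0.001]
 [ 0.371  0.929 -0.001]
 [ 0.    -0.002 -1.   ]]
```

{"api": "arm_command", "payload": {"rows": [{"delta_pos": [-344,-222,-40],"rotation": [0,0,0],"fingers": -1},{"delta_pos": [-344,-222,-40],"rotation": [0,0,0],"fingers": -1},{"delta_pos": [-344,-222,-40],"rotation": [0,0,0],"fingers": -1},{"delta_pos": [-344,-222,-40],"rotation": [0,0,0],"fingers": -1},{"delta_pos": [-344,-222,-40],"rotation": [0,0,0],"fingers": -1},{"delta_pos": [-344,-222,-40],"rotation": [0,0,0],"fingers": -1},{"delta_pos": [-344,-222,-40],"rotation": [0,0,0],"fingers": -1},{"delta_pos": [-531,-592,-20],"rotation": [0,0,0],"fingers": -1},{"delta_pos": [-531,-592,-20],"rotation": [0,0,0],"fingers": -1}]}}

```text
t: 1.32
ee_pos: [0.4616, 0.0743, 0.2651]
orientation: [0.188, 0.982, 0.0, 0.0]
force: [0.6, 0.5, -0.3]
gripper_width: 0.0
gripper_force: 0.0
```

```bash
python3 - <<'E'
from plant import ctrl
from h import *
s=ctrl.read_state();print(s["t"],s["joint_positions"].round(2),s["ee_pos"],R.from_quat(s["orientation"]).as_matrix().round(3),s["gripper_width"],delta(s,[.4865,-.2145,.25]))
E
```

```text
1.325 [ 0.02  0.15 -0.13  1.29 -0.    0.4 ] [0.46161308 0.07426434 0.26510094] [[-0.929  0.37   0.   ]
 [ 0.37   0.929  0.   ]
 [-0.     0.    -1.   ]] 0.0004633592306683056 [-130.  -259.1   15.1]
```

{"api": "arm_command", "payload": {"rows": [{"delta_pos": [-130,-259,15],"rotation": [0,0,0],"fingers": -1},{"delta_pos": [-130,-259,15],"rotation": [0,0,0],"fingers": -1},{"delta_pos": [-130,-259,15],"rotation": [0,0,0],"fingers": -1},{"delta_pos": [-130,-259,15],"rotation": [0,0,0],"fingers": -1},{"delta_pos": [-130,-259,15],"rotation": [0,0,0],"fingers": -1},{"delta_pos": [-130,-259,15],"rotation": [0,0,0],"fingers": -1},{"delta_pos": [-130,-259,15],"rotation": [0,0,0],"fingers": -1}]}}

```text
t: 2.2
ee_pos: [0.4858, -0.2122, 0.25]
orientation: [0.189, 0.982, 0.0, -0.0]
force: [-0.1, -0.2, 0.5]
gripper_width: -0.001
gripper_force: 0.0
```

```bash
python3 - <<'E'
from plant import ctrl,imaging
from h import *
import cv2,pickle
s=ctrl.read_state();c=imaging.read_camera("wrist");pickle.dump((s,c),open("w1.pkl","wb"))
print(s["ee_pos"],s["joint_positions"].round(2))
P=wristpose(c,s);q=np.linalg.inv(P)@np.array([.4865,-.2145,.105,1]);uv=c["intrinsics"]@q[:3]/q[2];uv=uv[:2];print(uv)
x0,y0=[max(0,int(v)) for v in uv-[133,100]];print(x0,y0)
cv2.imwrite("pics/w1.png",cv2.resize(c["color"][y0:y0+200,x0:x0+266],None,fx=3,fy=3,interpolation=cv2.INTER_CUBIC))
E
```

```text
[ 0.48579177 -0.21224786  0.25003539] [-0.53  0.28 -0.01  1.28  0.   -0.15]
[316.91609851 189.51741258]
183 89
```

View pics/w1.png

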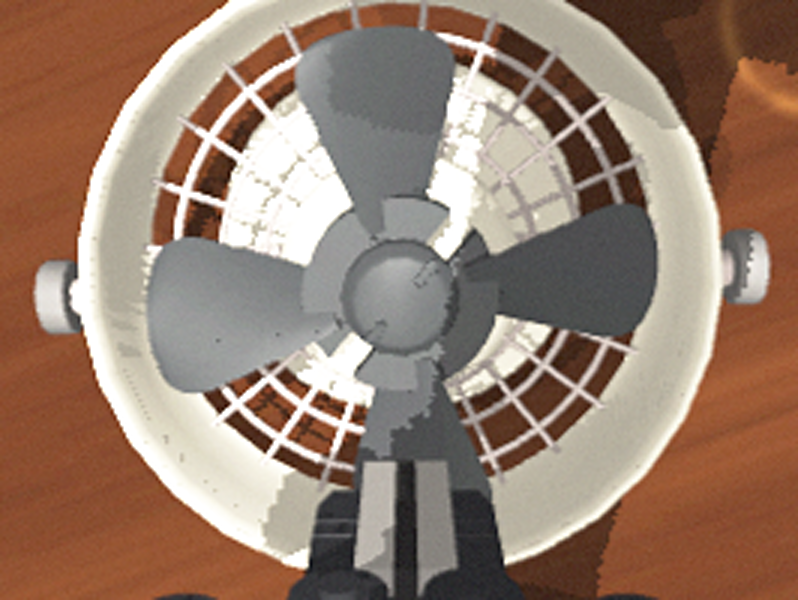

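Wrist picture: hub cap centre (400,297), notches at (455,245) and (350,355), ridges agreeing, knobs at (57,297) and (745,265). So the notch line stands near 116° world and the pin near 71°, and I have to push clockwise by roughly 46–48°.

```bash
cat >> h.py <<'E'
def rowsfor(s,poses):
    "poses: (world xyz, yaw deg of tool x) -> delta_pos mm, rotation deg about tool z"
    r0=R.from_quat(s["orientation"]); m=r0.as_matrix(); y0=np.degrees(np.arctan2(m[1,0],m[0,0]))
    for p,y in poses: print(delta(s,p).round(0).tolist(), round(-((y-y0+180)%360-180)))
E
python3 - <<'E'
from h import *
import pickle
s,c=pickle.load(open("w1.pkl","rb"));P=wristpose(c,s);K=c["intrinsics"]
f=lambda x,y,z:onplane(K,P,(183+(x+.5)/3-.5,89+(y+.5)/3-.5),z)
h=f(400,297,.1105);a=f(57,297,.08);b=f(745,265,.08)
an=lambda v:np.degrees(np.arctan2(v[1],v[0]))
print(h,a,b,(a+b)/2,an(b-a),"notch",an(f(455,245,.1)-f(350,355,.1)))
for q in[(375,120),(580,272),(425,430),(228,313)]:
    w=f(*q,.0988)-h;print(np.hypot(*w[:2]),an(w))
C=np.array([.4862,-.2148])
pos=lambda ph,z,r=.063:(np.r_[C+r*np.array([np.cos(np.radians(ph)),np.sin(np.radians(ph))]),z],ph+180)
rowsfor(s,[pos(29,.16),pos(29,.093)])
for ph in range(29,-25,-5):print(ph,end=" ");rowsfor(s,[pos(ph,.093)])
E
```

```text
[ 0.48321785 -0.21409931  0.1105    ] [ 0.446107   -0.32729663  0.08      ] [ 0.52369763 -0.1030078   0.08      ] [ 0.48490232 -0.21515221  0.08      ] 70.91741786009649 notch 115.3610388463646
0.05381607739027334 166.39952067152652
0.0583478123989809 73.49622844288069
0.05014565940006631 -12.202466210063536
0.05693580525349887 -103.4234050099479
[-41.0, 46.0, 90.0] -51
[-41.0, 46.0, 157.0] -51
29 [-41.0, 46.0, 157.0] -51
24 [-45.0, 43.0, 157.0] -46
19 [-49.0, 39.0, 157.0] -41
14 [-53.0, 34.0, 157.0] -36
9 [-56.0, 30.0, 157.0] -31
4 [-58.0, 25.0, 157.0] -26
-1 [-60.0, 20.0, 157.0] -21
-6 [-62.0, 15.0, 157.0] -16
-11 [-63.0, 9.0, 157.0] -11
-16 [-64.0, 4.0, 157.0] -6
-21 [-64.0, -2.0, 157.0] -1
```

{"api": "arm_command", "payload": {"rows": [{"delta_pos": [-41,46,60],"rotation": [0,0,-51],"fingers": -1},{"delta_pos": [-41,46,80],"rotation": [0,0,-51],"fingers": -1},{"delta_pos": [-41,46,90],"rotation": [0,0,-51],"fingers": -1},{"delta_pos": [-41,46,90],"rotation": [0,0,-51],"fingers": -1},{"delta_pos": [-41,46,90],"rotation": [0,0,-51],"fingers": -1},{"delta_pos": [-41,46,90],"rotation": [0,0,-51],"fingers": -1}]}}

```text
t: 3.0
ee_pos: [0.5412, -0.1837, 0.1605]
orientation: [-0.253, 0.968, 0.0, 0.0]
force: [-0.5, -0.0, 0.3]
gripper_width: -0.002
gripper_force: 0.0
```

```bash
python3 - <<'E'
from plant import ctrl,imaging
from h import *
import cv2
s=ctrl.read_state();c=imaging.read_camera("top")
print(s["ee_pos"],s["joint_positions"].round(2))
cv2.imwrite("pics/t2.png",cv2.resize(c["color"][180:280,365:471],None,fx=5,fy=5,interpolation=cv2.INTER_CUBIC))
C=np.array([.485,-.215])
pos=lambda ph,z,r=.063:(np.r_[C+r*np.array([np.cos(np.radians(ph)),np.sin(np.radians(ph))]),z],ph+180)
for ph in range(29,-32,-5):print(ph,end=" ");rowsfor(s,[pos(ph,.093)])
E
```

```text
[ 0.5412435  -0.18374202  0.16053518] [-0.44  0.4  -0.07  1.1   0.   -0.95]
29 [1.0, -0.0, 68.0] 0
24 [2.0, -6.0, 68.0] 5
19 [2.0, -11.0, 68.0] 10
14 [4.0, -16.0, 68.0] 15
9 [5.0, -22.0, 68.0] 20
4 [7.0, -27.0, 68.0] 25
-1 [10.0, -32.0, 68.0] 30
-6 [13.0, -36.0, 68.0] 35
-11 [16.0, -40.0, 68.0] 40
-16 [20.0, -44.0, 68.0] 45
-21 [24.0, -48.0, 68.0] 50
-26 [28.0, -52.0, 68.0] 55
-31 [33.0, -54.0, 68.0] 60
```

View pics/t2.png

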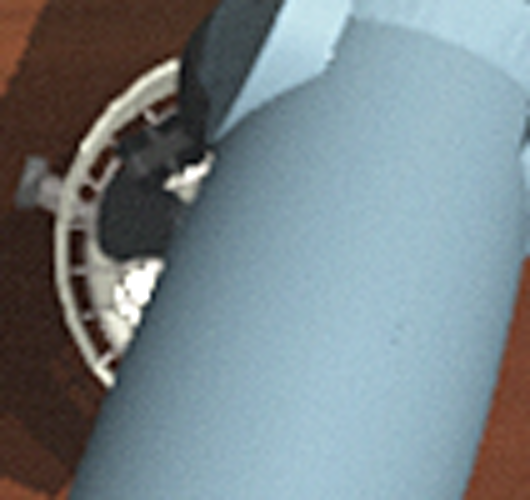

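The arm hides the fan from above in this picture, but by the measured angles the finger stands over the middle of the gap (29°, blade edges near 53° and 6°). Descending.

{"api": "arm_command", "payload": {"rows": [{"delta_pos": [1,0,35],"rotation": [0,0,0],"fingers": -1},{"delta_pos": [1,0,55],"rotation": [0,0,0],"fingers": -1},{"delta_pos": [1,0,68],"rotation": [0,0,0],"fingers": -1},{"delta_pos": [1,0,68],"rotation": [0,0,0],"fingers": -1}]}}

```text
t: 3.55
ee_pos: [0.5397, -0.1851, 0.0916]
orientation: [-0.252, 0.968, 0.001, -0.001]
force: [0.3, -0.5, 0.5]
gripper_width: -0.003
gripper_force: 0.0
```

{"api": "arm_command", "payload": {"rows": [{"delta_pos": [1,-6,-1],"rotation": [0,0,5],"fingers": -1},{"delta_pos": [2,-11,-1],"rotation": [0,0,10],"fingers": -1},{"delta_pos": [3,-16,-1],"rotation": [0,0,15],"fingers": -1},{"delta_pos": [4,-22,-1],"rotation": [0,0,20],"fingers": -1},{"delta_pos": [6,-27,-1],"rotation": [0,0,25],"fingers": -1},{"delta_pos": [9,-32,-1],"rotation": [0,0,30],"fingers": -1},{"delta_pos": [12,-36,-1],"rotation": [0,0,35],"fingers": -1},{"delta_pos": [15,-40,-1],"rotation": [0,0,40],"fingers": -1},{"delta_pos": [19,-44,-1],"rotation": [0,0,45],"fingers": -1},{"delta_pos": [23,-48,-1],"rotation": [0,0,50],"fingers": -1},{"delta_pos": [23,-48,-1],"rotation": [0,0,50],"fingers": -1}]}}

```text
t: 4.92
ee_pos: [0.5444, -0.2394, 0.0944]
orientation: [0.18, 0.984, -0.0, 0.001]
force: [-0.6, 0.6, -0.4]
gripper_width: 0.002
gripper_force: 0.0
```

```bash
python3 - <<'E'
from plant import ctrl,imaging
from h import *
import cv2,pickle
s=ctrl.read_state();c=imaging.read_camera("wrist");pickle.dump((s,c),open("w2.pkl","wb"))
P=wristpose(c,s);q=np.linalg.inv(P)@np.array([.485,-.215,.105,1]);uv=(c["intrinsics"]@q[:3]/q[2])[:2];print(s["ee_pos"],s["force"],uv)
cv2.imwrite("pics/w2.png",c["color"])
E
```

```text
[ 0.54443397 -0.23942958  0.09441822] [-0.58587572  0.60229613 -0.35043141] [324.71499748 129.35602825]
```

View pics/w2.png

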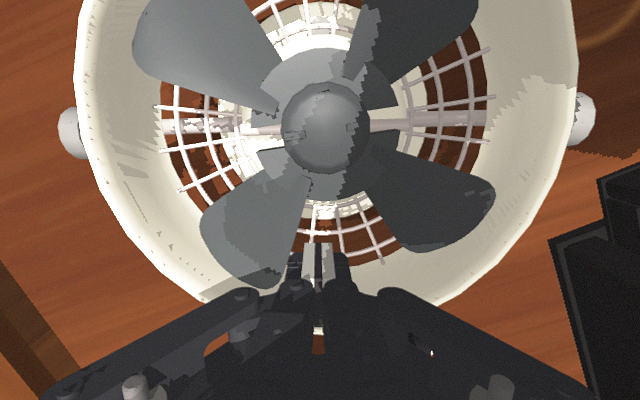

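The wrist view shows the cross pin as a level grey bar at y≈118–127. The notches are already close to it, with ridges near (293,134) and (352,127). The finger at (318,262) rests against the lower-left blade. I'll enlarge the hub.

```bash
python3 - <<'E'
import cv2
a=cv2.imread("pics/w2.png")[50:200,225:425]
cv2.imwrite("pics/c2.png",cv2.resize(a,None,fx=4,fy=4,interpolation=cv2.INTER_CUBIC))
E
```

```text
(no output)
```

View pics/c2.png

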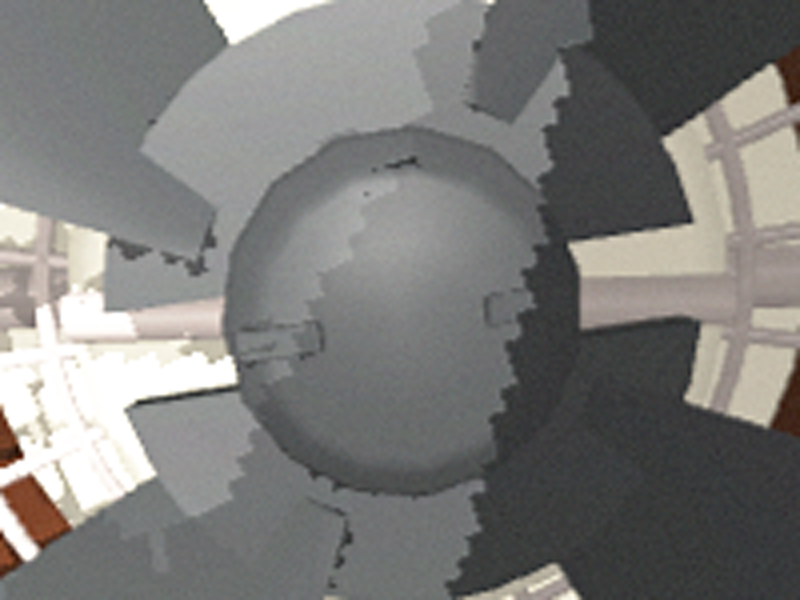

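The notches show as bright gaps: right corners (692,222) and (697,318), left corners (105,310) and (130,405). The pin centre line runs from (135,320) to (740,298), so the turn left is small.

```bash
python3 - <<'E'
from h import *
import pickle
s,c=pickle.load(open("w2.pkl","rb"));P=wristpose(c,s);K=c["intrinsics"]
f=lambda x,y,z:onplane(K,P,(225+(x+.5)/4-.5,50+(y+.5)/4-.5),z)
an=lambda v:np.degrees(np.arctan2(v[1],v[0]))
for z in(.09,.095,.1,.105):
    a=f(694.5,270,z);b=f(117.5,357.5,z);print(z,np.linalg.norm(a-b),an(a-b),(a+b)/2)
a=f(740,298,.084);b=f(135,320,.084);print("pin",an(a-b),(a+b)/2)
g=lambda x,y,z:onplane(K,P,(x,y),z)
a=g(582,117,.08);b=g(72,132,.08);print("knobs",an(a-b),(a+b)/2)
print(f(403,310,.1105))
C=np.array([.485,-.215]);d=s["ee_pos"][:2]-C;print("finger ang",an(d),np.hypot(*d))
E
```

```text
0.09 0.06747207078493668 77.63517150584005 [ 0.48562048 -0.21454548  0.09      ]
0.095 0.0651865000180168 77.63517150584005 [ 0.48529754 -0.21455069  0.095     ]
0.1 0.06290092925109697 77.63517150584005 [ 0.4849746  -0.21455591  0.1       ]
0.105 0.06061535848417711 77.63517150584009 [ 0.48465166 -0.21456112  0.105     ]
pin 71.24602141074399 [ 0.48687608 -0.21054688  0.084     ]
knobs 70.85437404813844 [ 0.48461123 -0.21399292  0.08      ]
[ 0.48391043 -0.21443895  0.1105    ]
finger ang -22.344494479989393 0.06425885995159929
```

{"api": "arm_command", "payload": {"rows": [{"delta_pos": [0.2,-4,0],"rotation": [0,0,4],"fingers": -1},{"delta_pos": [0.6,-7.5,0],"rotation": [0,0,7],"fingers": -1},{"delta_pos": [0.6,-7.5,0],"rotation": [0,0,7],"fingers": -1},{"delta_pos": [0.6,-7.5,0],"rotation": [0,0,7],"fingers": -1}]}}

```text
t: 5.48
ee_pos: [0.5407, -0.2455, 0.0935]
orientation: [0.239, 0.971, 0.0, 0.0]
force: [-0.8, -0.3, 1.0]
gripper_width: 0.002
gripper_force: 0.0
```

```bash
python3 - <<'E'
from plant import ctrl,imaging
from h import *
import cv2,pickle
s=ctrl.read_state();c=imaging.read_camera("wrist");pickle.dump((s,c),open("w3.pkl","wb"))
C=np.array([.485,-.215]);d=s["ee_pos"][:2]-C;print(s["ee_pos"],s["force"],"finger ang",np.degrees(np.arctan2(d[1],d[0])),np.hypot(*d))
P=wristpose(c,s);q=np.linalg.inv(P)@np.array([.485,-.215,.105,1]);uv=(c["intrinsics"]@q[:3]/q[2])[:2]
x0,y0=[int(v) for v in uv-[100,75]];print(x0,y0)
cv2.imwrite("pics/c3.png",cv2.resize(c["color"][y0:y0+150,x0:x0+200],None,fx=4,fy=4,interpolation=cv2.INTER_CUBIC))
E
```

```text
[ 0.54070625 -0.24550342  0.0934949 ] [-0.7709241  -0.30766794  0.95657045] finger ang -28.70406703623689 0.06351098737080088
223 55
```

View pics/c3.png

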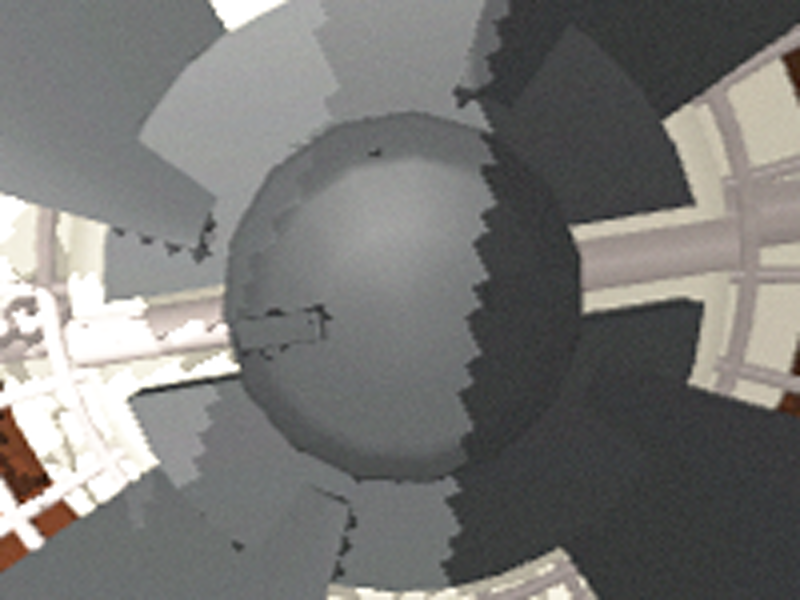

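The pin now lies centred in both notches: right notch corners (693,205)/(702,300) with the pin at y≈250, and left corners (105,300)/(130,395) with the pin at y≈335. Backing off, raising, and moving over the hub.

{"api": "arm_command", "payload": {"rows": [{"delta_pos": [0,7,0],"rotation": [0,0,0],"fingers": -1},{"delta_pos": [0,7,0],"rotation": [0,0,0],"fingers": -1},{"delta_pos": [0,7,-40],"rotation": [0,0,0],"fingers": -1},{"delta_pos": [0,7,-50],"rotation": [0,0,0],"fingers": -1},{"delta_pos": [0,7,-50],"rotation": [0,0,0],"fingers": -1},{"delta_pos": [64,1,-50],"rotation": [0,0,0],"fingers": -1},{"delta_pos": [64,1,-50],"rotation": [0,0,0],"fingers": -1},{"delta_pos": [64,1,-26],"rotation": [0,0,0],"fingers": -1},{"delta_pos": [64,1,-22],"rotation": [0,0,0],"fingers": -1},{"delta_pos": [64,1,-22],"rotation": [0,0,0],"fingers": -1}]}}

```text
t: 6.78
ee_pos: [0.4843, -0.2149, 0.1149]
orientation: [0.24, 0.971, 0.0, -0.0]
force: [-0.4, -1.2, -0.4]
gripper_width: 0.001
gripper_force: 0.0
```

{"api": "arm_command", "payload": {"rows": [{"delta_pos": [0,0,2],"rotation": [0,0,0],"fingers": -1},{"delta_pos": [0,0,4],"rotation": [0,0,0],"fingers": -1},{"delta_pos": [0,0,6],"rotation": [0,0,0],"fingers": -1},{"delta_pos": [0,0,8],"rotation": [0,0,0],"fingers": -1},{"delta_pos": [0,0,8],"rotation": [0,0,0],"fingers": -1}]}}

```text
t: 7.4
ee_pos: [0.4848, -0.2152, 0.1075]
orientation: [0.24, 0.971, -0.0, 0.001]
force: [0.5, -1.0, 2.9]
gripper_width: 0.002
gripper_force: 0.8
```

Moving down with about 3–4 N, so it is entering. Continuing.

{"api": "arm_command", "payload": {"rows": [{"delta_pos": [0,0,1.5],"rotation": [0,0,0],"fingers": -1},{"delta_pos": [0,0,3],"rotation": [0,0,0],"fingers": -1},{"delta_pos": [0,0,4.5],"rotation": [0,0,0],"fingers": -1},{"delta_pos": [0,0,5.5],"rotation": [0,0,0],"fingers": -1},{"delta_pos": [0,0,5.5],"rotation": [0,0,0],"fingers": -1}]}}

```text
t: 8.02
ee_pos: [0.4845, -0.2151, 0.1017]
orientation: [0.24, 0.971, -0.0, 0.0]
force: [1.9, -0.5, 2.0]
gripper_width: 0.001
gripper_force: 1.1
```

{"api": "arm_command", "payload": {"rows": [{"delta_pos": [0,0,0.5],"rotation": [0,0,0],"fingers": -1},{"delta_pos": [0,0,1],"rotation": [0,0,0],"fingers": -1},{"delta_pos": [0,0,1],"rotation": [0,0,0],"fingers": -1}]}}

```text
t: 8.4
ee_pos: [0.4846, -0.2151, 0.1014]
orientation: [0.24, 0.971, -0.0, 0.0]
force: [0.9, 0.3, 5.9]
gripper_width: 0.002
gripper_force: 3.3
```

{"api": "arm_command", "payload": {"rows": [{"delta_pos": [0,0,0.5],"rotation": [0,0,0],"fingers": -1},{"delta_pos": [0,0,1],"rotation": [0,0,0],"fingers": -1},{"delta_pos": [0,0,1],"rotation": [0,0,0],"fingers": -1}]}}

```text
t: 8.78
ee_pos: [0.4846, -0.2151, 0.1013]
orientation: [0.24, 0.971, -0.0, 0.001]
force: [-1.5, 0.6, 12.5]
gripper_width: 0.004
gripper_force: 6.4
```

The force climbs to 12.5 N with no further travel at z = 101.3 mm, so the rotor is seated. Retreating straight up.

{"api": "arm_command", "payload": {"rows": [{"delta_pos": [0,0,-5],"rotation": [0,0,0],"fingers": -1},{"delta_pos": [0,0,-40],"rotation": [0,0,0],"fingers": -1},{"delta_pos": [0,0,-90],"rotation": [0,0,0],"fingers": -1},{"delta_pos": [0,0,-140],"rotation": [0,0,0],"fingers": -1},{"delta_pos": [0,0,-140],"rotation": [0,0,0],"fingers": -1},{"delta_pos": [0,0,-140],"rotation": [0,0,0],"fingers": -1}]}}

```text
t: 9.52
ee_pos: [0.4836, -0.2146, 0.2387]
orientation: [0.24, 0.971, 0.0, -0.001]
force: [-0.2, 0.3, -1.7]
gripper_width: 0.003
gripper_force: 0.0
```

```bash
python3 - <<'E'
from plant import ctrl,imaging
from h import *
import cv2
s=ctrl.read_state();c=imaging.read_camera("wrist");print(s["t"],s["ee_pos"],s["force"])
cv2.imwrite("pics/w4.png",cv2.resize(c["color"][90:290,185:451],None,fx=3,fy=3,interpolation=cv2.INTER_CUBIC))
E
```

```text
9.525 [ 0.48358388 -0.21455878  0.23871692] [-0.20085958  0.30869257 -1.65667737]
```

View pics/w4.png

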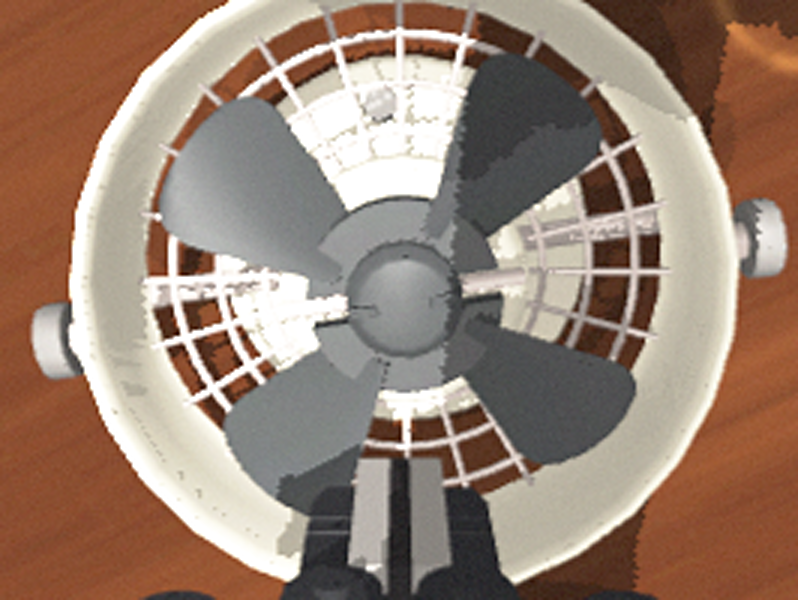

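The pin ends stick out of both notches, at (490,283) and (325,308), and the finger is clear of the rotor. Handing in.

```bash
python3 -c "
from plant import ctrl;print(ctrl.finish_job())"
```

```text
the job is handed in; nothing more can be done
None
```

The rotor is turned onto its drive and pressed fully home (hub top at about 101.3 mm, 12.5 N at the stop), nothing else was moved, and the job was handed in at about 9.5 s; no verdict was shown.

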